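# Ratchet a reagent bottle tight in the shaker clamp

### The arm

A 6-joint arm with a two-finger parallel gripper is mounted at the origin on the work surface. World frame = base frame: x ahead of the robot, y to its left, z up, the work surface at z = 0. Lengths are in m, angles in rad, forces in N, time in s.
With the tool pointing down it reaches from about 0.35 to 0.975 m from the base axis. Payload 4.9 kg.
Tool frame: the origin (TCP) lies at the very end of the fingers, on their centre line; the grasp point (between the pads) lies 19 mm behind it; x points along the fingers, z is the direction in which the jaws open and shut, and the axes are right-handed (so a half turn about x gives the same grasp; the last joint's range is limited). The gripper opens to 85 mm and grips with 20 to 120 N. Pads are 22 mm wide; open, the fingers measure 114 mm over their backs; the gripper's body (76 mm by 85 mm) begins 54 mm behind the grasp point. The pads swing forward as they close: fully open they stand 13 mm farther back than shut.
Start: joints at [-1.344, 0.053, 1.613, -0, 1.476, -0.119], TCP at [0.212, -0.588, 0.231] pointing down, gripper open.
Joint ranges: [-3.01, 3.01], [-1.01, 2.22], [0.06, 2.58], [-1.02, 4.17], [0.09, 2.62], [-3.14, 3.14]. Speed limits (rad/s): [2.57, 2.57, 3.14, 3.14, 3.14, 3.14].

### API

Orientations are given as a unit quaternion [w, x, y, z].
In Python, from plant import manip, viewer gives the robot as it stands.
- The arm moves only by the shell command python3 -m inch 'ROWS'. ROWS is JSON, a list of rows, each an object with "fingers": the opening, from -1 (shut) to 1 (fully open), so that 0 is half open; "delta_pos": the shift along the tool's x, y, z in cm, a list of three; "twist": the turn, a rotation vector about the tool's x, y, z in degrees, a list of three. A call has 1 to 5 rows; each row shifts and turns the commanded pose from where the row before left it, along the tool's axes as they then stand; what a row does not reach is not made up. A row lasts 1/8 s, in which the tool goes at most 62.5 mm and 10.7 degrees, less where a joint would pass 70% of its speed; a pose out of reach is approached as far as the arm can. A call is refused whole if a number of a shift passes 6.25 or a number of a turn 10.7, either way. A call with a gripper value outside its range is refused whole. The fingers move at their own pace and stop on an object; the grip force is fixed at half the most. Time passes only in rows, so rows that do not move let the fingers close. It gives the time, the measured TCP pose, the force and the opening at its end, in the units of the state.
- manip.state(): the state, without advancing time (a new reading comes with each control period).
- viewer.grab_frame(name): name is "scene" or "top"; returns a dict with "pixels" (480x640x3 uint8, blue, green, red), "range_z" (480x640 float32, m along the optical axis (not along the pixel's ray), 0 where there is no reading), "K" (3x3 intrinsics, pixels), "k1" (the pictures are not rectified: a ray, as slopes to the right and down, at radius r is drawn at 1 + k1 r^2 times it, then the intrinsics apply), "pose" (4x4, takes a point from camera to world coordinates). Camera axes: x right, y down, z forward; pixel columns grow to the right and rows downward; lengths in m; the calibration is good to about 2 mm. A picture is of the moment at which its call begins.
- manip.job_done(): hands the job in, once; it reports no verdict.
The state is a dict: "time": time; "joint_pos": joint angles; "joint_vel": joint speeds; "joint_efforts": joint torques, N m; "tool_pos": TCP position; "tool_rot": TCP orientation; "contact_force": force on the tool from outside, world axes, zero at the start; "ft_torque": the same for the moment, N m; "gripper_width": opening from 0.0 (shut) to 1.0 (fully open).
Only numpy, scipy, OpenCV 4.12 (cv2) and the standard library are available. Lean on these libraries where they do the work, as an engineer would, in place of code of your own. Each camera call takes 0.05 s, during which the arm holds its last target.

### The job

Stand the tall narrow-necked bottle upright in the open bottle clamp, midway between its arms in front of the vee, and let go of it. Then work the clamp's ratchet lever to and fro, swinging it right back the loose way and forward the gripping way, stroke after stroke, until the bottle is pressed into the vee with the sprung pad about half pushed in. Stop there (a pad pushed to its stop cracks the glass, and the clamp cannot be backed off), do not drop or bang the bottle, do not knock over the jars or the beaker, and let go of the lever.

Things in the scene. Friction and masses are not known exactly. Their poses are not given: they have to be found in the camera images.
- bottle: The only tall narrow-necked bottle on the bench: brown glass, 165 mm tall, 0.3 kg, stopper fixed in. Origin: centre of its underside, z up its axis. Body 68 mm diameter up to 88 mm, shoulder to 108 mm, straight round neck 32 mm diameter from 108 to 150 mm (grip it there), stopper head 38 mm diameter from 150 to 165 mm.
- clamp: Bottle clamp, screwed down. Aluminium base plate 120 mm (x) by 370 mm (y), 12 mm thick, from y = -280 to +90 mm. Origin at bench height under the seat (seat); z up; y points from the lever end to the vee. At the +y end a fixed vee, opening to -y, 82 mm tall, arms reaching to about x = +-41, y = +15 mm; then the bottle's space, the sprung pad on the moving jaw, the grey housing with ratchet wheel and lever.
- seat (a point): Top of the base plate (12 mm above the bench) on the axis of a 68 mm bottle that is pressed into the vee: x = y = 0 of the clamp. The bottle may be stood here or up to 20 mm towards the pad, within 15 mm of the clamp's centre line x = 0.
- pad_face (a point): Centre of the face of the sprung pad that presses on the bottle, 46 mm above the bench; pad 60 mm wide, top at 72 mm, jaw behind it 78 mm. In the clamp's frame at y = -70 mm + jaw - pad; it meets a bottle seated in the vee at y = -34 mm. It starts at -70 to -58 mm, so the bottle has 24 to 36 mm to spare.
- knob (a point): Centre of the upright round black knob at the lever's end, 24 mm diameter, to be gripped from 98 to 136 mm above the bench (the lever's bar below it tops out at 92 mm); this point is 122 mm above the bench. It moves on a circle of 130 mm radius about a vertical pivot at x = 0, y = -190 mm of the clamp: x = -130 cos q, y = -190 - 130 sin q mm, q the lever angle.
- lever (a joint): Lever angle q in rad, anticlockwise from above positive, stops at +-0.75; at 0 it points along the clamp's -x. Growing q grips: turns the ratchet wheel and drives the jaw. Falling q is loose: it clicks back, wheel and jaw stay. 18 teeth, so up to 0.35 rad is lost as a forward stroke begins. Takes about 3 N at the knob; stays where left.
- wheel (a joint): Ratchet wheel angle in rad, anticlockwise positive, starts at 0 to 0.9; it follows the lever when it grips.
- jaw (a joint): Travel of the moving jaw towards the vee in m: 0.013 m per rad of the wheel. A pad half pressed in against the seated bottle is reached at about 0.042 m.
- pad (a joint): How far the sprung pad is pushed back into the jaw, in m: 0 free, 0.012 at its stop; 1.5 N per mm. Sliding the bottle along the plate alone pushes it in up to 2.4 mm. About half (0.006) is wanted.
- squat_jar: Squat brown jar, 74 mm diameter, 86 mm tall, leave standing. Origin: centre of its underside.
- white_jar: White ceramic jar, 72 mm diameter, 94 mm tall, leave standing. Origin: centre of its underside.
- white_jar2: Another such white jar, leave standing.
- beaker: Glass beaker, 72 mm diameter, 90 mm tall, leave standing. Origin: centre of its underside.
Not all that is in view belongs to the job. What is shaped like the bottle but green or turquoise is not meant.

How it is judged:
On the way, in this order (a step that is already met when the one before it is completed fails the run):
1. the bottle stands upright on the clamp's base plate between pad and vee, released, the pad not yet pressed (x of bottle in the frame of clamp between -0.022 and 0.022 m and y of bottle in the frame of clamp between -0.04 and 0.01 m and z of bottle in the frame of clamp between 0.006 and 0.018 m and angle between bottle's own z axis and vertical below 0.1 rad and contact force between the fingers and bottle below 0.1 N and value of joint pad below 0.0025 m), for 0.2 s.
2. the lever is swung right back the loose way (below -0.6 rad) (value of joint lever below -0.6 rad), for 0.05 s.
3. the lever is swung forward again and drives the jaw (above -0.35 rad, pad face at least 4 mm on from its start) (value of joint lever above -0.35 rad and distance of pad_face from where it was at the start of the episode above 0.004 m), for 0.05 s.
At the end, for the whole second after the job is handed in: The bottle stands upright (within 0.1 rad) on the base plate, within 22 mm of the clamp's centre line, at rest, held in the vee by the pad, which is pushed in between 3.5 and 9.5 mm (x of bottle in the frame of clamp between -0.022 and 0.022 m and y of bottle in the frame of clamp between -0.04 and 0.01 m and z of bottle in the frame of clamp between 0.006 and 0.018 m and angle between bottle's own z axis and vertical below 0.1 rad and value of joint pad between 0.0035 and 0.0095 m and linear speed of bottle below 0.02 m/s); the robot touches nothing.
It fails at once if the pad is pushed to its stop (over 11.3 mm) (value of joint pad above 0.0113 m).
It fails at once if the bottle is dropped or banged into the clamp (over 60 N) (contact force between bottle and clamp above 60 N).
It fails at once if a jar or the beaker is knocked over (angle between any of squat_jar, white_jar, white_jar2, beaker's own z axis and vertical above 0.6 rad).
It also fails if it takes over 72 s, if anything falls off the work surface, if the arm or the gripper's body presses on something with over 40 N, if the wrist force passes 120 N, or if a joint passes its speed limit or range.

## Working session

There is one attempt and no reset: what is moved stays moved. The work goes in short steps, Python scripts to look and compute and a shell command to move; the robot and the scene stay as the last step left them, time stands still between calls to the robot, and variables do not carry over. Pictures are saved under pics/ and viewed, and the job is handed in when it is done.

```bash
ls; mkdir -p pics
cat > h.py <<'E'
import numpy as np,cv2
from plant import manip,viewer
def grab(n):
    f=viewer.grab_frame(n); return f
def ray(f,u,v):
    K=f["K"];k=float(np.ravel(f["k1"])[0]);P=np.array(f["pose"])
    d=np.array([(u-K[0][2])/K[0][0],(v-K[1][2])/K[1][1]]);s=d.copy()
    for _ in range(20): s=d/(1+k*(s@s))
    return P[:3,3],P[:3,:3]@np.array([s[0],s[1],1.0]),P
def plane(f,u,v,z):
    o,d,_=ray(f,u,v); return o+d*(z-o[2])/d[2]
def pt(f,u,v):
    o,d,_=ray(f,u,v); return o+d*f["range_z"][int(v),int(u)]
E
python3 - <<'E'
from h import *
for n in("scene","top"):
    f=grab(n);cv2.imwrite(f"pics/{n}0.png",f["pixels"]);print(n,np.array(f["K"]),f["k1"],np.array(f["pose"]).round(3))
print(manip.state())
E
```

```text
pics
scene [[543.77195374   0.         319.6994211 ]
 [  0.         543.77195374 234.59045128]
 [  0.           0.           1.        ]] -0.036575065399673555 [[ 0.482  0.569 -0.667  1.544]
 [ 0.876 -0.293  0.383 -0.613]
 [ 0.022 -0.768 -0.64   1.086]
 [ 0.     0.     0.     1.   ]]
top [[561.81465879   0.         311.31530577]
 [  0.         561.81465879 231.36936822]
 [  0.           0.           1.        ]] -0.10226744382253657 [[-0.019 -0.995  0.098  0.382]
 [-1.     0.018 -0.016 -0.004]
 [ 0.014 -0.098 -0.995  1.569]
 [ 0.     0.     0.     1.   ]]
{'time': 0.1, 'joint_pos': array([-1.34401797e+00,  5.33301253e-02,  1.61414232e+00,  2.38862591e-05,
        1.47602437e+00, -1.18932431e-01]), 'joint_vel': array([-0.00015262, -0.0016816 , -0.00295023,  0.00127579,  0.00064549,
       -0.00078744]), 'joint_efforts': array([ 3.11389640e-04, -3.94899452e+01, -3.71364605e+01, -8.02916747e-05,
        3.88686094e-03, -1.11772377e-05]), 'tool_pos': array([ 0.21170975, -0.58745206,  0.2301702 ]), 'tool_rot': array([ 0.57805066,  0.40700732,  0.57904144, -0.40609542]), 'contact_force': array([-0.24937719,  0.28735988,  0.13563622]), 'ft_torque': array([-0.02192665,  0.01009238, -0.00483915]), 'gripper_width': 0.9980317994935882}
```

View pics/scene0.png

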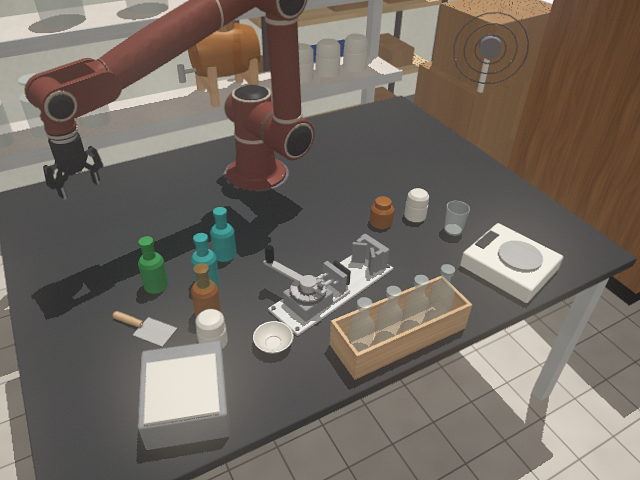

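View pics/top0.png

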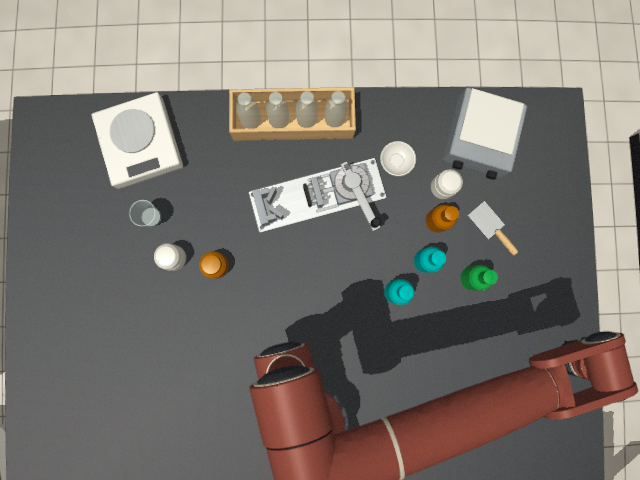

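Candidates in the top view: brown bottle (443,217), green bottle (480,278), turquoise bottles (431,259) and (400,292), squat brown jar (212,264), clear bottles in the crate (248–337,108). By the description it is the brown narrow-necked one at (443,217), which is scene (205,290). I'll check it in a close crop.

Run:
```python
from h import *
f=grab("top");g=grab("scene")
a=cv2.resize(f["pixels"][150:310,380:520],None,fx=2.8,fy=2.8,interpolation=cv2.INTER_CUBIC)
b=cv2.resize(g["pixels"][225:385,130:270],None,fx=2.8,fy=2.8,interpolation=cv2.INTER_CUBIC)
cv2.imwrite("pics/b1.png",np.hstack([a,b]))
a=cv2.resize(f["pixels"][140:245,235:400],None,fx=4.8,fy=4.8,interpolation=cv2.INTER_CUBIC)
cv2.imwrite("pics/c1.png",a)
```

```text
(no output)
```

View pics/b1.png

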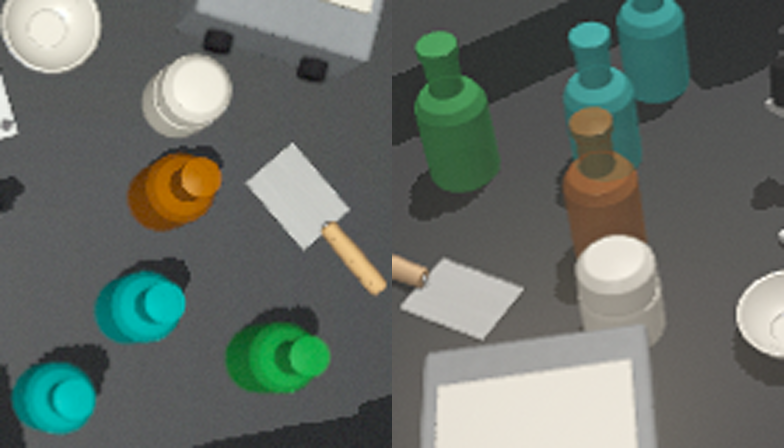

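View pics/c1.png

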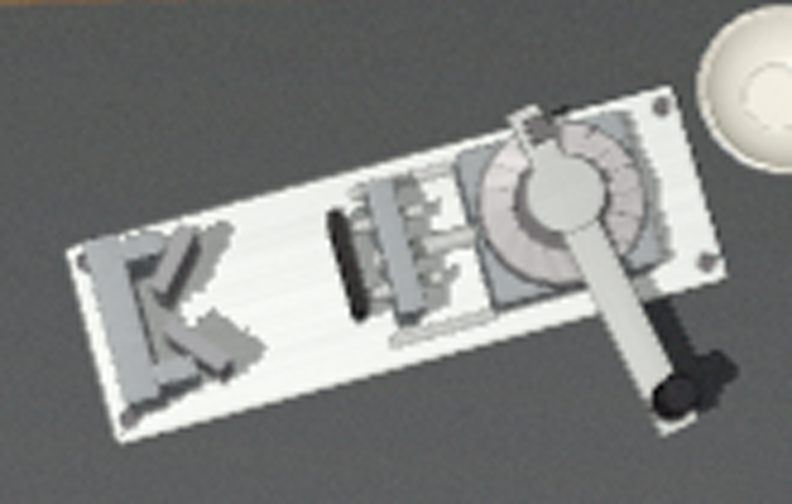

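The crop confirms it: the brown narrow-necked bottle has its stopper top at about (451,213.5) in the top view. A white jar stands ahead of it at (448,183) and a turquoise bottle behind it at (431,259). The clamp corners are at about (249,192.5), (260,232), (386,197) and (375,158), with the vee on the left and the knob at (375,222).

```bash
cat >> h.py <<'E'
def clampframe(f):
    hs=f["pixels"]
    c=[plane(f,u,v,.012)[:2] for u,v in((249,192.5),(260,232.1),(386.2,196.7),(375,158.1))]
    c=np.array(c)  # vee -? : c0 vee far, c1 vee near, c2 lever near, c3 lever far
    y=(c[0]+c[1]-c[2]-c[3]);y/=np.linalg.norm(y);x=np.array([y[1],-y[0]])
    cen=c.mean(0); o=cen+y*0.095
    return o,x,y,c
def blob(mask,near):
    n,l,s,ce=cv2.connectedComponentsWithStats(mask.astype(np.uint8));
    i=min([i for i in range(1,n) if s[i,4]>15],key=lambda i:np.hypot(*(ce[i]-near)));return ce[i],s[i],l==i
E
python3 - <<'E'
from h import *
f=grab("top");g=grab("scene")
o,x,y,c=clampframe(f);print("clamp",o,x,y,np.linalg.norm(c[0]-c[3]),np.linalg.norm(c[1]-c[2]),np.linalg.norm(c[0]-c[1]),np.linalg.norm(c[2]-c[3]))
def cl(p): d=p[:2]-o; return np.array([d@x,d@y])
# depth-based heights
for n,F in(("top",f),("scene",g)):
    H,W=480,640
    uu,vv=np.meshgrid(np.arange(W),np.arange(H));K=F["K"];k=F["k1"]
    d=np.stack([(uu-K[0][2])/K[0][0],(vv-K[1][2])/K[1][1]],-1);s=d.copy()
    for _ in range(15): s=d/(1+k*(s**2).sum(-1,keepdims=True))
    z=F["range_z"];P=np.array(F["pose"]);X=np.stack([s[...,0]*z,s[...,1]*z,z],-1)@P[:3,:3].T+P[:3,3];X[z==0]=np.nan
    F["X"]=X;np.save(f"{n}.npy",X)
X=f["X"]
hsv=cv2.cvtColor(f["pixels"],cv2.COLOR_BGR2HSV)
# stopper of bottle
for nm,(u,v),zt,r in(("bottle",(451,213.5),.165,20),("jar",(450,181),.094,36),("jar2",(168,257),.094,30),("squat",(211,262),.086,30),("knob",(376,222),.136,12),("turq1",(437,257),.165,19),("green",(489,277),.165,19),("turq2",(405,292),.165,19)):
    m=np.abs(X[...,2]-zt)<.006; yy,xx=np.nonzero(m);k=np.hypot(xx-u,yy-v)<25
    pts=X[yy[k],xx[k]];(cx,cy),rr=cv2.minEnclosingCircle(pts[:,:2].astype(np.float32)) if k.sum()>2 else ((0,0),0)
    p=plane(f,u,v,zt); print(nm,k.sum(),"enc",np.round((cx,cy,rr),4),"med",np.nanmedian(pts,0).round(4),"ray",p.round(4),"clampxy",cl(p).round(4))
cv2.imwrite("pics/z.png",np.clip(np.nan_to_num(X[...,2])*1000,0,255).astype(np.uint8))
XS=g["X"]
def s3(u,v):print((u,v),XS[v,u].round(4))
s3(205,272);s3(270,250)
E
```

```text
clamp [0.61335106 0.04241249] [0.96739431 0.25327506] [-0.25327506  0.96739431] 0.36906387981472116 0.36761837066782976 0.11602301738446595 0.1146844819637605
bottle 167 enc [ 0.5597 -0.384   0.0193] med [ 0.5599 -0.3843  0.1645] ray [ 0.5586 -0.383   0.165 ] clampxy [-0.1607 -0.3977]
jar 368 enc [ 0.639  -0.3967  0.0508] med [ 0.6563 -0.4045  0.0929] ray [ 0.6557 -0.4036  0.094 ] clampxy [-0.072  -0.4422]
jar2 369 enc [0.4669 0.3573 0.0332] med [0.4682 0.3578 0.0923] ray [0.465  0.3512 0.094 ] clampxy [-0.0653  0.3363]
squat 278 enc [0.4446 0.2406 0.0258] med [0.445  0.2408 0.0849] ray [0.4504 0.2386 0.086 ] clampxy [-0.108   0.2311]
knob 34 enc [ 0.5432 -0.1941  0.0117] med [ 0.5401 -0.1912  0.1386] ray [ 0.5433 -0.1941  0.136 ] clampxy [-0.1276 -0.2111]
turq1 170 enc [ 0.4457 -0.3455  0.0194] med [ 0.4461 -0.3446  0.1646] ray [ 0.4486 -0.3423  0.165 ] clampxy [-0.2568 -0.3305]
green 173 enc [ 0.3952 -0.4775  0.0204] med [ 0.3972 -0.4761  0.1648] ray [ 0.3952 -0.4741  0.165 ] clampxy [-0.3419 -0.4444]
turq2 163 enc [ 0.3617 -0.26    0.019 ] med [ 0.3605 -0.2599  0.164 ] ray [ 0.3627 -0.258   0.165 ] clampxy [-0.3186 -0.2271]
(205, 272) [ 0.5748 -0.3774  0.159 ]
(270, 250) [ 0.5543 -0.1938  0.1404]
```

```bash
cat >> h.py <<'E'
from scipy.spatial.transform import Rotation as R
O=np.array([.61335,.04241]);CX=np.array([.96739,.25328]);CY=np.array([-.25328,.96739])
def rot():
    w,x,y,z=manip.state()["tool_rot"];return R.from_quat([x,y,z,w])
def plan(target,zdir=None):
    """total tool-frame shift (cm) from measured pose; twist (deg) to point down with tool z along zdir"""
    s=manip.state();r=rot();M=r.as_matrix()
    print("t",round(s["time"],2),"pos",s["tool_pos"].round(4),"F",s["contact_force"].round(1),"w",round(s["gripper_width"],3))
    print("x",M[:,0].round(3),"z",M[:,2].round(3))
    print("shift cm (tool)",(r.inv().apply(np.array(target)-s["tool_pos"])*100).round(2))
    if zdir is not None:
        X=np.array([0,0,-1.]);Z=np.array([zdir[0],zdir[1],0]);Z/=np.linalg.norm(Z)
        for sg in(1,-1):
            T=np.stack([X,np.cross(sg*Z,X),sg*Z],1)
            print("twist deg",sg,np.rad2deg((r.inv()*R.from_matrix(T)).as_rotvec()).round(2))
def tocl(p): d=np.array(p[:2])-O; return np.array([d@CX,d@CY])
def world(cx,cy): return O+cx*CX+cy*CY
E
python3 - <<'E'
from h import *
plan((.5597,-.384,.230),(1,0))
plan((.5597,-.384,.115),(.96739,.25328))
E
```

```text
t 0.3 pos [ 0.2118 -0.5878  0.2309] F [ 0.7 -0.9 -1.1] w 0.999
x [-0.     0.001 -1.   ] z [ 0.339 -0.941 -0.001]
shift cm (tool) [ 0.1  39.64 -7.38]Traceback (most recent call last):
  File "<stdin>", line 2, in <module>
  File "h.py", line 35, in plan
    X=np.array([0,0,-1.]);Z=np.array([zdir[0],zdir[1],0]);Z/=np.linalg.norm(Z)
                                                          ^^^^^^^^^^^^^^^^^^^^
numpy._core._exceptions._UFuncOutputCastingError: Cannot cast ufunc 'divide' output from dtype('float64') to dtype('int64') with casting rule 'same_kind'
```

```bash
sed -i 's/zdir\[1\],0\])/zdir[1],0.0])/' h.py
python3 -m inch '[{"fingers":1,"delta_pos":[0,2,-0.4],"twist":[0,0,0]},{"fingers":1,"delta_pos":[0,5,-0.9],"twist":[0,0,0]},{"fingers":1,"delta_pos":[0,5,-0.9],"twist":[0,0,0]},{"fingers":1,"delta_pos":[0,5,-0.9],"twist":[0,0,0]},{"fingers":1,"delta_pos":[0,5,-0.9],"twist":[0,0,0]}]'
python3 -m inch '[{"fingers":1,"delta_pos":[0,5,-0.9],"twist":[0,0,0]},{"fingers":1,"delta_pos":[0,5,-0.9],"twist":[0,0,0]},{"fingers":1,"delta_pos":[0,5,-0.9],"twist":[0,0,0]},{"fingers":1,"delta_pos":[0,2.5,-0.6],"twist":[0,0,0]},{"fingers":1,"delta_pos":[0,0,0],"twist":[0,0,0]}]'
python3 -c "
from h import *
plan((.5597,-.384,.230),(.339,-.941))"
```

```text
time: 0.92
tool_pos: [0.4075, -0.4738, 0.2315]
tool_rot: [0.579, 0.406, 0.579, -0.406]
contact_force: [0.7, -1.6, 0.6]
gripper_width: 0.998
time: 1.55
tool_pos: [0.56, -0.3837, 0.2311]
tool_rot: [0.579, 0.406, 0.579, -0.406]
contact_force: [0.1, -1.0, -1.0]
gripper_width: 0.997
t 1.55 pos [ 0.56   -0.3837  0.2311] F [ 0.1 -1.  -1. ] w 0.997
x [-0.  0. -1.] z [ 0.342 -0.94  -0.   ]
shift cm (tool) [ 0.11 -0.03  0.02]
twist deg 1 [ 0.17 -0.02  0.02]
twist deg -1 [-1.7983e+02 -3.0000e-02 -4.0000e-02]
```

Now down 11.5 cm to z 0.116, then close on the neck.

```bash
python3 -m inch '[{"fingers":1,"delta_pos":[3,0,0],"twist":[0,0,0]},{"fingers":1,"delta_pos":[3,0,0],"twist":[0,0,0]},{"fingers":1,"delta_pos":[3,0,0],"twist":[0,0,0]},{"fingers":1,"delta_pos":[2.5,0,0],"twist":[0,0,0]},{"fingers":1,"delta_pos":[0,0,0],"twist":[0,0,0]}]'
python3 - <<'E'
from h import *
f=grab("scene");g=grab("top")
a=cv2.resize(f["pixels"][190:370,110:290],None,fx=2.2,fy=2.2);b=cv2.resize(g["pixels"][130:310,370:550],None,fx=2.2,fy=2.2)
cv2.imwrite("pics/g1.png",np.hstack([a,b]))
E
```

```text
time: 2.17
tool_pos: [0.5562, -0.385, 0.1134]
tool_rot: [0.576, 0.407, 0.58, -0.407]
contact_force: [1.0, 0.3, -0.4]
gripper_width: 1.001
```

View pics/g1.png

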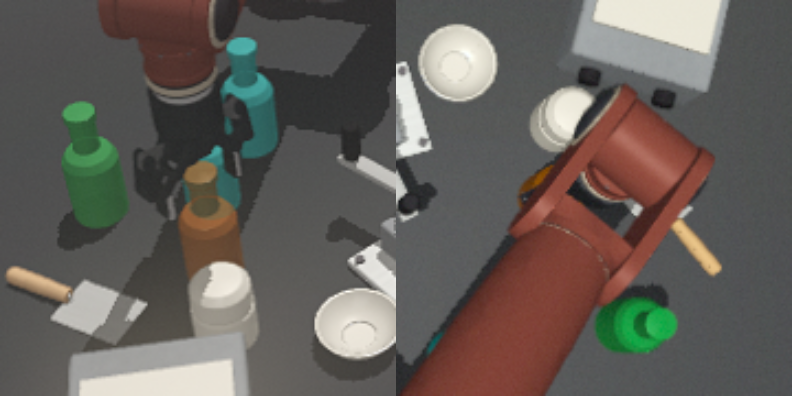

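The scene crop shows the two fingertips on either side of the neck, at crop (170,215) and (240,170), with the neck midway at (205,200). I'll recheck the pose and then close.

```bash
python3 -c "
from h import *
plan((.5597,-.384,.115),(.339,-.941))"
python3 -m inch '[{"fingers":0.2,"delta_pos":[0,0,0],"twist":[0,0,0]}]'
python3 -c "
from h import *
plan((.5597,-.384,.115),(.339,-.941))"
```

```text
t 2.27 pos [ 0.5583 -0.3862  0.1171] F [1.3 0.1 0.6] w 1.0
x [ 0.    -0.001 -1.   ] z [ 0.338 -0.941  0.001]
shift cm (tool) [ 0.21  0.21 -0.16]
twist deg 1 [-0.06  0.04 -0.01]
twist deg -1 [ 1.7994e+02 -1.0000e-02 -6.0000e-02]
time: 2.4
tool_pos: [0.5593, -0.3865, 0.1185]
tool_rot: [0.58, 0.407, 0.577, -0.407]
contact_force: [-0.3, 1.0, 0.2]
gripper_width: 0.818
t 2.4 pos [ 0.5593 -0.3865  0.1185] F [-0.3  1.   0.2] w 0.818
x [ 0.002 -0.002 -1.   ] z [ 0.338 -0.941  0.003]
shift cm (tool) [ 0.35  0.12 -0.22]
twist deg 1 [-0.03  0.16 -0.08]
twist deg -1 [ 1.7997e+02 -1.3000e-01 -2.5000e-01]
```

```bash
python3 -m inch '[{"fingers":0.2,"delta_pos":[0.2,0.1,-0.2],"twist":[0,0,0]},{"fingers":-0.4,"delta_pos":[0,0,0],"twist":[0,0,0]},{"fingers":-1,"delta_pos":[0,0,0],"twist":[0,0,0]},{"fingers":-1,"delta_pos":[0,0,0],"twist":[0,0,0]},{"fingers":-1,"delta_pos":[0,0,0],"twist":[0,0,0]}]'
python3 -c "
from h import *
plan((.5597,-.384,.115),(.339,-.941))"
```

```text
time: 3.02
tool_pos: [0.5593, -0.3834, 0.1152]
tool_rot: [0.579, 0.407, 0.578, -0.407]
contact_force: [-1.2, 0.4, 5.6]
gripper_width: 0.395
t 3.02 pos [ 0.5593 -0.3834  0.1152] F [-1.2  0.4  5.6] w 0.395
x [ 0.001 -0.001 -1.   ] z [ 0.339 -0.941  0.001]
shift cm (tool) [0.02 0.01 0.07]
twist deg 1 [ 0.    0.05 -0.03]
twist deg -1 [-1.8e+02  5.0e-02  8.0e-02]
```

```bash
python3 -m inch '[{"fingers":-1,"delta_pos":[-1.5,0,0],"twist":[0,0,0]},{"fingers":-1,"delta_pos":[-3,0,0],"twist":[0,0,0]},{"fingers":-1,"delta_pos":[-4,0,0],"twist":[0,0,0]},{"fingers":-1,"delta_pos":[-4,0,0],"twist":[0,0,0]},{"fingers":-1,"delta_pos":[-2,0,0],"twist":[0,0,0]}]'
python3 -c "
from h import *
w=world(0,-.010);print(w)
plan((*w,.26),(.339,-.941))
f=grab('scene');cv2.imwrite('pics/l1.png',f['pixels'])"
```

```text
time: 3.65
tool_pos: [0.5594, -0.3836, 0.262]
tool_rot: [0.58, 0.406, 0.577, -0.407]
contact_force: [-0.8, -0.3, -2.4]
gripper_width: 0.397
[0.6158828 0.0327361]
t 3.65 pos [ 0.5594 -0.3836  0.262 ] F [-0.8 -0.3 -2.4] w 0.397
x [ 0.002 -0.002 -1.   ] z [ 0.339 -0.941  0.003]
shift cm (tool) [  0.13  19.42 -37.26]
twist deg 1 [-0.    0.16 -0.09]
twist deg -1 [ 1.8e+02 -1.3e-01 -2.5e-01]
```

View pics/l1.png

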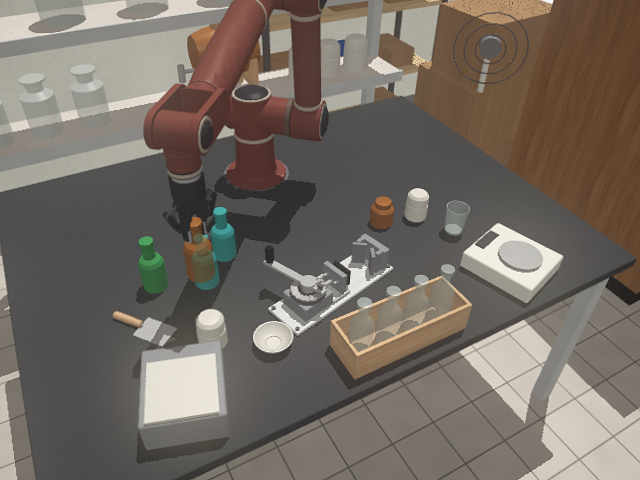

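The bottle hangs upright in the gripper at (200,250). I'll carry it over to the clamp.

```bash
python3 -m inch '[{"fingers":-1,"delta_pos":[0,0.8,-1.5],"twist":[0,0,0]},{"fingers":-1,"delta_pos":[0,1.6,-3],"twist":[0,0,0]},{"fingers":-1,"delta_pos":[0,2,-3.9],"twist":[0,0,0]},{"fingers":-1,"delta_pos":[0,2,-3.9],"twist":[0,0,0]},{"fingers":-1,"delta_pos":[0,2,-3.9],"twist":[0,0,0]}]'
python3 -m inch '[{"fingers":-1,"delta_pos":[0,2,-3.9],"twist":[0,0,0]},{"fingers":-1,"delta_pos":[0,2,-3.9],"twist":[0,0,0]},{"fingers":-1,"delta_pos":[0,2,-3.8],"twist":[0,0,0]},{"fingers":-1,"delta_pos":[0,2,-3.7],"twist":[0,0,0]},{"fingers":-1,"delta_pos":[0,1.5,-3],"twist":[0,0,0]}]'
python3 -m inch '[{"fingers":-1,"delta_pos":[0,1,-2],"twist":[0,0,0]},{"fingers":-1,"delta_pos":[0,0.4,-0.7],"twist":[0,0,0]},{"fingers":-1,"delta_pos":[0,0,0],"twist":[0,0,0]}]'
python3 -c "
from h import *
w=world(0,-.010)
plan((*w,.26),(.339,-.941))"
```

```text
time: 4.32
tool_pos: [0.5819, -0.1994, 0.2558]
tool_rot: [0.577, 0.406, 0.58, -0.407]
contact_force: [1.3, -0.2, -1.4]
gripper_width: 0.399
time: 4.95
tool_pos: [0.6087, 0.005, 0.2558]
tool_rot: [0.577, 0.405, 0.581, -0.407]
contact_force: [1.3, -0.2, -2.6]
gripper_width: 0.401
time: 5.32
tool_pos: [0.6142, 0.0321, 0.2586]
tool_rot: [0.578, 0.406, 0.579, -0.407]
contact_force: [0.8, 0.4, -3.0]
gripper_width: 0.397
t 5.33 pos [0.6142 0.0321 0.2586] F [ 0.8  0.4 -3. ] w 0.397
x [-0.001 -0.    -1.   ] z [ 0.339 -0.941  0.   ]
shift cm (tool) [-0.14  0.18 -0.  ]
twist deg 1 [0.01 0.   0.07]
twist deg -1 [-1.7999e+02 -1.1000e-01  0.0000e+00]
```

```bash
python3 -m inch '[{"fingers":-1,"delta_pos":[2,0.15,0],"twist":[0,0,0]},{"fingers":-1,"delta_pos":[2,0,0],"twist":[0,0,0]},{"fingers":-1,"delta_pos":[1,0,0],"twist":[0,0,0]},{"fingers":-1,"delta_pos":[0,0,0],"twist":[0,0,0]}]'
python3 - <<'E'
from h import *
w=world(0,-.010)
plan((*w,.127),(.339,-.941))
f=grab("scene");g=grab("top")
a=cv2.resize(f["pixels"][190:340,240:420],None,fx=2.2,fy=2.2);b=cv2.resize(g["pixels"][130:280,230:410],None,fx=2.2,fy=2.2)
cv2.imwrite("pics/p1.png",np.hstack([a,b]))
E
```

```text
time: 5.82
tool_pos: [0.6149, 0.0324, 0.2072]
tool_rot: [0.577, 0.406, 0.579, -0.407]
contact_force: [-0.9, -0.5, -1.7]
gripper_width: 0.394
t 5.83 pos [0.6149 0.0324 0.2072] F [-0.9 -0.5 -1.7] w 0.394
x [-0.003  0.    -1.   ] z [ 0.338 -0.941 -0.001]
shift cm (tool) [8.02 0.13 0.02]
twist deg 1 [-0.03 -0.08  0.18]
twist deg -1 [1.7997e+02 2.8000e-01 1.2000e-01]
```

View pics/p1.png

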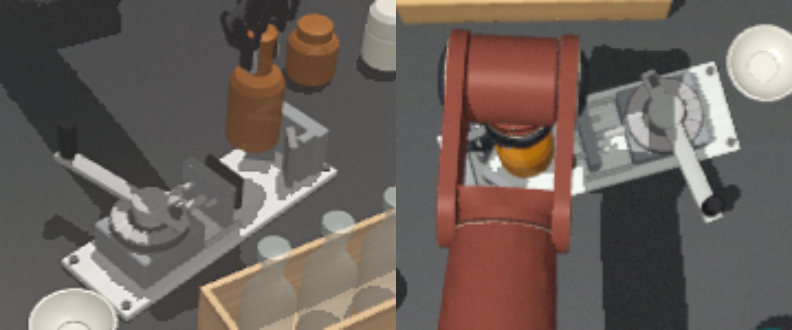

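The bottle hangs over the gap between the vee, at (300,140) in the left crop, and the pad at (228,180). I'll lower it gently.

```bash
python3 -m inch '[{"fingers":-1,"delta_pos":[2,0.1,0],"twist":[0,0,0]},{"fingers":-1,"delta_pos":[2.5,0,0],"twist":[0,0,0]},{"fingers":-1,"delta_pos":[2,0,0],"twist":[0,0,0]},{"fingers":-1,"delta_pos":[0.6,0,0],"twist":[0,0,0]},{"fingers":-1,"delta_pos":[0.2,0,0],"twist":[0,0,0]}]'
python3 -m inch '[{"fingers":-1,"delta_pos":[0,0,0],"twist":[0,0,0]}]'
python3 - <<'E'
from h import *
w=world(0,-.010)
plan((*w,.127),(.339,-.941))
f=grab("scene")
cv2.imwrite("pics/p2.png",cv2.resize(f["pixels"][190:340,240:420],None,fx=4,fy=4))
E
```

```text
time: 6.55
tool_pos: [0.6169, 0.0331, 0.1361]
tool_rot: [0.579, 0.407, 0.579, -0.407]
contact_force: [0.1, -0.6, -1.6]
gripper_width: 0.399
time: 6.68
tool_pos: [0.6175, 0.033, 0.1372]
tool_rot: [0.579, 0.407, 0.578, -0.406]
contact_force: [0.6, -0.6, -1.0]
gripper_width: 0.4
t 6.67 pos [0.6175 0.033  0.1372] F [ 0.6 -0.6 -1. ] w 0.4
x [ 0.002 -0.    -1.   ] z [ 0.339 -0.941  0.001]
shift cm (tool) [ 1.02 -0.16 -0.03]
twist deg 1 [ 0.    0.04 -0.08]
twist deg -1 [-1.8e+02  1.3e-01  6.0e-02]
```

View pics/p2.png

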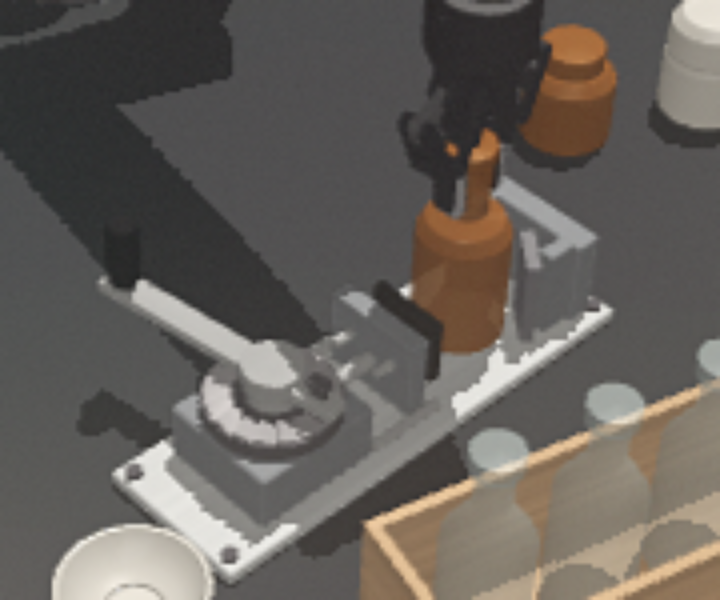

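The bottle is just above the plate, between the pad at (410,325) and the vee at (545,280). I'll lower it the rest of the way in small steps until the plate takes the weight.

```bash
python3 -m inch '[{"fingers":-1,"delta_pos":[0.3,0,0],"twist":[0,0,0]},{"fingers":-1,"delta_pos":[0.2,0,0],"twist":[0,0,0]},{"fingers":-1,"delta_pos":[0.1,0,0],"twist":[0,0,0]}]'
python3 -m inch '[{"fingers":-1,"delta_pos":[0.1,0,0],"twist":[0,0,0]},{"fingers":-1,"delta_pos":[0.1,0,0],"twist":[0,0,0]}]'
python3 -m inch '[{"fingers":-1,"delta_pos":[0.1,0,0],"twist":[0,0,0]}]'
```

```text
time: 7.1
tool_pos: [0.6167, 0.0331, 0.1302]
tool_rot: [0.579, 0.406, 0.579, -0.407]
contact_force: [0.1, 0.5, -3.7]
gripper_width: 0.393
time: 7.35
tool_pos: [0.6168, 0.033, 0.1283]
tool_rot: [0.579, 0.407, 0.579, -0.407]
contact_force: [0.7, 0.2, -3.4]
gripper_width: 0.4
time: 7.48
tool_pos: [0.6168, 0.033, 0.1273]
tool_rot: [0.579, 0.407, 0.579, -0.407]
contact_force: [-0.5, -0.0, 0.4]
gripper_width: 0.397
```

```bash
python3 -m inch '[{"fingers":-1,"delta_pos":[0.05,0,0],"twist":[0,0,0]},{"fingers":-1,"delta_pos":[0,0,0],"twist":[0,0,0]}]'
```

```text
time: 7.72
tool_pos: [0.6171, 0.033, 0.1273]
tool_rot: [0.579, 0.407, 0.578, -0.406]
contact_force: [-0.1, 0.2, 0.0]
gripper_width: 0.399
```

```bash
python3 -m inch '[{"fingers":-0.1,"delta_pos":[0,0,0],"twist":[0,0,0]},{"fingers":0.3,"delta_pos":[0,0,0],"twist":[0,0,0]},{"fingers":0.6,"delta_pos":[0,0,0],"twist":[0,0,0]},{"fingers":0.6,"delta_pos":[0,0,0],"twist":[0,0,0]}]'
python3 -m inch '[{"fingers":0.6,"delta_pos":[-2,0,0],"twist":[0,0,0]},{"fingers":0.6,"delta_pos":[-4,0,0],"twist":[0,0,0]},{"fingers":0.6,"delta_pos":[-4,0,0],"twist":[0,0,0]},{"fingers":0.6,"delta_pos":[-2,0,0],"twist":[0,0,0]}]'
python3 - <<'E'
from h import *
f=grab("scene")
cv2.imwrite("pics/p3.png",cv2.resize(f["pixels"][190:340,240:420],None,fx=4,fy=4))
# target above knob
P=world(0,-.19);print("pivot",P)
k=np.array([.5432,-.1941]);print("knob r",np.linalg.norm(k-P))
d=tocl(k)-[0,-.19];q=np.arctan2(-d[1],-d[0]);print("q",q)
t=P-.13*np.cos(q)*CX-.13*np.sin(q)*CY
tang=(np.sin(q)*CX-np.cos(q)*CY);print(t,tang)
plan((*t,.25),tang)
E
```

```text
time: 8.22
tool_pos: [0.6169, 0.033, 0.1269]
tool_rot: [0.579, 0.407, 0.579, -0.406]
contact_force: [-0.1, -0.8, 0.8]
gripper_width: 0.797
time: 8.72
tool_pos: [0.6182, 0.033, 0.2516]
tool_rot: [0.58, 0.408, 0.577, -0.405]
contact_force: [0.6, 0.3, 0.0]
gripper_width: 0.802
pivot [ 0.6614732 -0.1413941]
knob r 0.12948537266058274
q 0.16313406360520158
[ 0.54272983 -0.19430832] [ 0.40703245 -0.91341051]
t 8.78 pos [0.6189 0.0329 0.2534] F [ 0.4 -0.4  2.9] w 0.797
x [ 0.009 -0.001 -1.   ] z [ 0.339 -0.941  0.003]
shift cm (tool) [  0.29 -14.87  18.8 ]
twist deg 1 [-4.2   0.21 -0.44]
twist deg -1 [175.8   -0.68  -0.33]
```

View pics/p3.png

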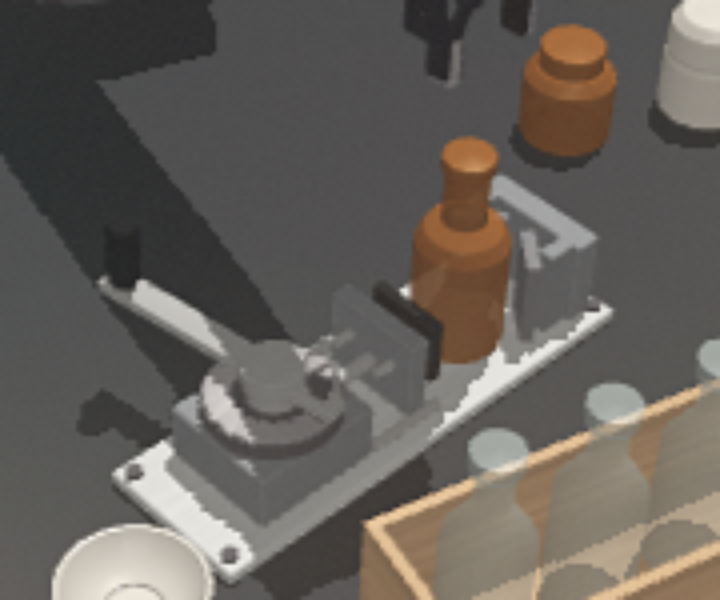

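The bottle stands upright and clear, about (462,290) in the crop, with a visible gap to the vee. Next I'll go over the knob.

```bash
python3 -m inch '[{"fingers":0.4,"delta_pos":[0,-2,2.6],"twist":[0,0,0]},{"fingers":0.2,"delta_pos":[0,-3.5,4.4],"twist":[0,0,0]},{"fingers":0.2,"delta_pos":[0,-4,5],"twist":[0,0,0]},{"fingers":0.2,"delta_pos":[0,-3.5,4.5],"twist":[0,0,0]},{"fingers":0.2,"delta_pos":[0,-1.9,2.3],"twist":[-4.2,0,0]}]'
python3 -m inch '[{"fingers":0.2,"delta_pos":[0,0,0],"twist":[0,0,0]}]'
python3 - <<'E'
from h import *
plan((.5427,-.1943,.102),(.407,-.9134))
print(manip.state()["joint_pos"].round(2))
E
```

```text
time: 9.4
tool_pos: [0.5393, -0.195, 0.2455]
tool_rot: [0.592, 0.385, 0.594, -0.385]
contact_force: [0.6, 0.3, 0.0]
gripper_width: 0.597
time: 9.52
tool_pos: [0.5397, -0.1944, 0.2456]
tool_rot: [0.592, 0.386, 0.593, -0.386]
contact_force: [-0.2, -0.0, 0.2]
gripper_width: 0.602
t 9.53 pos [ 0.5397 -0.1944  0.2456] F [-0.2 -0.   0.2] w 0.602
x [-0.002  0.001 -1.   ] z [ 0.403 -0.915 -0.001]
shift cm (tool) [14.36  0.29  0.13]
twist deg 1 [-0.22 -0.08  0.07]
twist deg -1 [1.7978e+02 1.1000e-01 1.3000e-01]
[-0.48 -0.08  1.72 -0.    1.5   0.68]
```

```bash
python3 -m inch '[{"fingers":0.2,"delta_pos":[3,0.2,0.1],"twist":[0,0,0]},{"fingers":0.2,"delta_pos":[4,0,0],"twist":[0,0,0]},{"fingers":0.2,"delta_pos":[4,0,0],"twist":[0,0,0]},{"fingers":0.2,"delta_pos":[2.6,0,0],"twist":[0,0,0]},{"fingers":0.2,"delta_pos":[0.4,0,0],"twist":[0,0,0]}]'
python3 - <<'E'
from h import *
plan((.5427,-.1943,.102),(.407,-.9134))
f=grab("scene")
cv2.imwrite("pics/k1.png",cv2.resize(f["pixels"][190:340,210:410],None,fx=4,fy=4))
E
```

```text
time: 10.15
tool_pos: [0.5415, -0.1909, 0.1036]
tool_rot: [0.591, 0.385, 0.595, -0.385]
contact_force: [0.9, -0.6, 0.5]
gripper_width: 0.596
t 10.15 pos [ 0.5415 -0.1909  0.1036] F [ 0.9 -0.6  0.5] w 0.596
x [-0.005  0.003 -1.   ] z [ 0.408 -0.913 -0.005]
shift cm (tool) [ 0.16 -0.03  0.36]
twist deg 1 [ 0.04 -0.28  0.2 ]
twist deg -1 [-179.96   -0.32   -0.44]
```

View pics/k1.png

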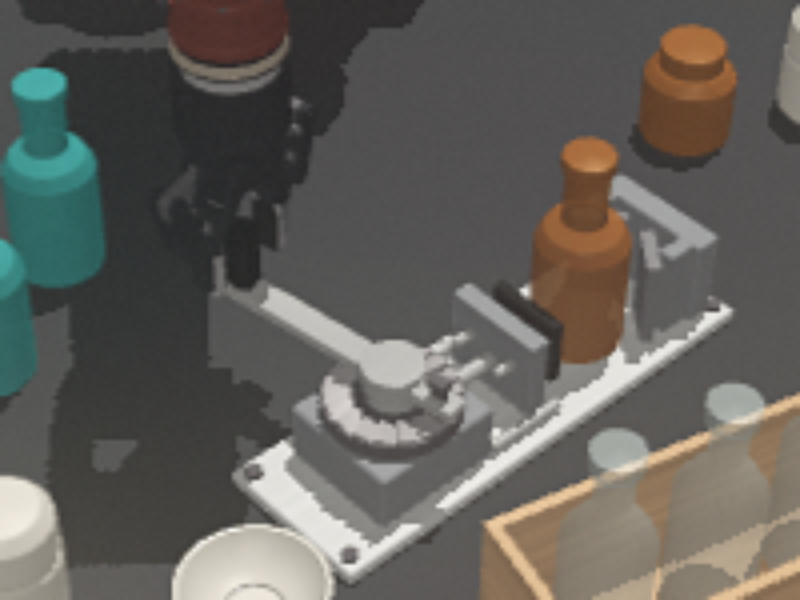

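The knob at (243,260) is between the fingers. I'll close loosely around it (about 29 mm) and swing back the loose way.

```bash
python3 -m inch '[{"fingers":-0.32,"delta_pos":[0,0,0.1],"twist":[0,0,0]},{"fingers":-0.32,"delta_pos":[0,0,0],"twist":[0,0,0]},{"fingers":-0.32,"delta_pos":[0,0,0],"twist":[0,0,0]}]'
python3 - <<'E'
from h import *
plan((.5427,-.1943,.102),(.407,-.9134))
E
python3 -m inch '[{"fingers":-0.32,"delta_pos":[0,0.04,-0.9],"twist":[4,0,0]},{"fingers":-0.32,"delta_pos":[0,0.13,-1.8],"twist":[8,0,0]},{"fingers":-0.32,"delta_pos":[0,0.13,-1.8],"twist":[8,0,0]}]'
cat >> h.py <<'E'
def lev():
    """tool angle on lever circle, radius, yaw error; suggested fix"""
    s=manip.state();M=rot().as_matrix();P=world(0,-.19);d=tocl(s["tool_pos"])-[0,-.19]
    q=np.arctan2(-d[1],-d[0]);r=np.linalg.norm(d);z=M[:,2];zc=[z[:2]@CX,z[:2]@CY];yq=np.arctan2(zc[0],-zc[1])
    print("t",round(s["time"],2),"q tool",q.round(3),"yaw q",yq.round(3),"r",r.round(4),"z",s["tool_pos"][2].round(4),"F",s["contact_force"].round(1),"w",round(s["gripper_width"],3),"x",M[:,0].round(3))
E
python3 -c "
from h import *
lev()"
```

```text
time: 10.58
tool_pos: [0.5442, -0.1942, 0.1081]
tool_rot: [0.594, 0.385, 0.592, -0.385]
contact_force: [-0.3, -0.3, -0.2]
gripper_width: 0.337
t 10.57 pos [ 0.5442 -0.1942  0.1081] F [-0.3 -0.3 -0.2] w 0.337
x [ 0.002 -0.001 -1.   ] z [ 0.407 -0.913  0.002]
shift cm (tool) [ 0.61 -0.14 -0.06]
twist deg 1 [-0.01  0.1  -0.08]
twist deg -1 [ 1.7999e+02 -1.2000e-01 -1.5000e-01]
time: 10.95
tool_pos: [0.5329, -0.1505, 0.1076]
tool_rot: [0.516, 0.484, 0.515, -0.484]
contact_force: [0.8, -0.4, 0.3]
gripper_width: 0.34
t 10.95 q tool -0.185 yaw q -0.191 r 0.1289 z 0.1076 F [ 0.8 -0.4  0.3] w 0.34 x [ 0.001 -0.001 -1.   ]
```

```bash
python3 -m inch '[{"fingers":-0.32,"delta_pos":[0.2,0.13,-1.8],"twist":[8,0,0]},{"fingers":-0.32,"delta_pos":[0.2,0.13,-1.8],"twist":[8,0,0]},{"fingers":-0.32,"delta_pos":[0,0.13,-1.8],"twist":[8,0,0]},{"fingers":-0.32,"delta_pos":[0,0.05,-1.2],"twist":[5.5,0,0]},{"fingers":-0.32,"delta_pos":[0,0,0],"twist":[0,0,0]}]'
python3 -c "
from h import *
lev()
f=grab('top');cv2.imwrite('pics/k2.png',cv2.resize(f['pixels'][140:245,235:400],None,fx=4.8,fy=4.8))"
```

```text
time: 11.58
tool_pos: [0.5454, -0.0856, 0.1034]
tool_rot: [0.378, 0.598, 0.378, -0.597]
contact_force: [-0.3, -0.5, -0.8]
gripper_width: 0.34
t 11.57 q tool -0.704 yaw q -0.699 r 0.1288 z 0.1034 F [-0.3 -0.5 -0.8] w 0.34 x [ 0.001 -0.    -1.   ]
```

View pics/k2.png

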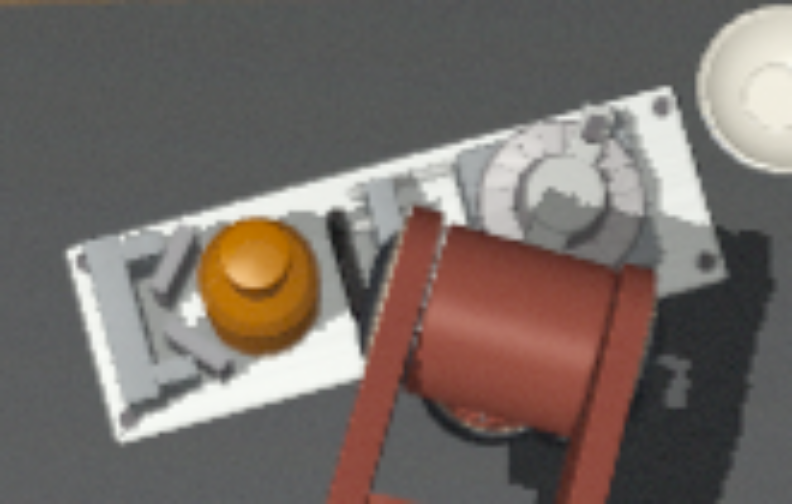

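Top view: the bottle stands at (258,285) in the crop, with a gap to the pad at (345,265) and to the vee. The lever is swung back to about -0.69. Now the forward stroke.

```bash
python3 - <<'E'
from h import *
f=grab("top"); print("pad0",tocl(plane(f,306.0,195.4,.072)))
E
python3 -m inch '[{"fingers":-0.32,"delta_pos":[0,0,-0.3],"twist":[1.5,0,0]},{"fingers":-0.32,"delta_pos":[0,0,0],"twist":[0,0,0]}]'
python3 -c "
from h import *
lev()"
python3 -m inch '[{"fingers":-0.32,"delta_pos":[0,0.06,0.9],"twist":[-4,0,0]},{"fingers":-0.32,"delta_pos":[0,0.13,1.8],"twist":[-8,0,0]},{"fingers":-0.32,"delta_pos":[0,0.13,1.8],"twist":[-8,0,0]},{"fingers":-0.32,"delta_pos":[0,0.13,1.8],"twist":[-8,0,0]},{"fingers":-0.32,"delta_pos":[0,0.13,1.8],"twist":[-8,0,0]}]'
python3 -c "
from h import *
lev()"
```

```text
pad0 [-0.0024846  -0.05937571]
time: 11.92
tool_pos: [0.5463, -0.0834, 0.1029]
tool_rot: [0.369, 0.603, 0.369, -0.603]
contact_force: [-0.9, -0.1, 0.9]
gripper_width: 0.342
t 11.93 q tool -0.722 yaw q -0.727 r 0.129 z 0.1029 F [-0.9 -0.1  0.9] w 0.342 x [ 0. -0. -1.]
time: 12.55
tool_pos: [0.5343, -0.1623, 0.1028]
tool_rot: [0.539, 0.459, 0.539, -0.457]
contact_force: [1.2, 2.6, 0.8]
gripper_width: 0.342
t 12.55 q tool -0.093 yaw q -0.094 r 0.1289 z 0.1028 F [1.2 2.6 0.8] w 0.342 x [ 0.001  0.002 -1.   ]
```

```bash
python3 -m inch '[{"fingers":-0.32,"delta_pos":[0,0.13,1.8],"twist":[-8,0,0]},{"fingers":-0.32,"delta_pos":[0,0.13,1.8],"twist":[-8,0,0]},{"fingers":-0.32,"delta_pos":[0,0.13,1.8],"twist":[-8,0,0]},{"fingers":-0.32,"delta_pos":[0,0.13,1.8],"twist":[-8,0,0]},{"fingers":-0.32,"delta_pos":[0,0.13,1.8],"twist":[-8,0,0]}]'
python3 -m inch '[{"fingers":-0.32,"delta_pos":[0,0.08,1.2],"twist":[-5.5,0,0]},{"fingers":-0.32,"delta_pos":[0,0,0],"twist":[0,0,0]}]'
python3 -c "
from h import *
lev()
f=grab('top');cv2.imwrite('pics/k3.png',cv2.resize(f['pixels'][140:245,235:400],None,fx=4.8,fy=4.8))"
```

```text
time: 13.18
tool_pos: [0.5771, -0.2394, 0.1025]
tool_rot: [0.662, 0.247, 0.664, -0.246]
contact_force: [-1.9, 3.3, 1.2]
gripper_width: 0.34
time: 13.42
tool_pos: [0.5869, -0.2472, 0.1025]
tool_rot: [0.673, 0.216, 0.674, -0.216]
contact_force: [-0.8, 0.1, 0.1]
gripper_width: 0.34
t 13.43 q tool 0.701 yaw q 0.694 r 0.1295 z 0.1025 F [-0.8  0.1  0.1] w 0.34 x [-0.001  0.    -1.   ]
```

View pics/k3.png

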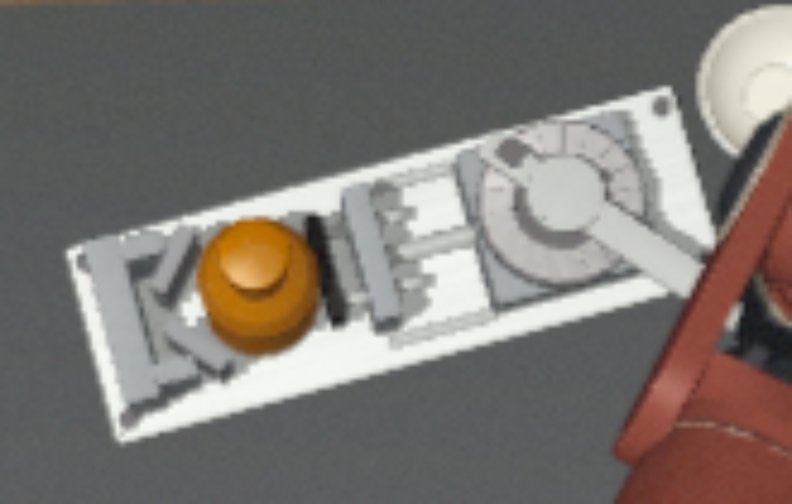

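The pad has moved on about 13 mm and almost touches the bottle. I'll set up a rectified profile to measure jaw and pad.

```bash
cat >> h.py <<'E'
def proj(f,X):
    P=np.array(f["pose"]);c=(X-P[:3,3])@P[:3,:3];s=c[...,:2]/c[...,2:];s=s*(1+f["k1"]*(s**2).sum(-1,keepdims=True))
    K=f["K"];return s[...,0]*K[0][0]+K[0][2],s[...,1]*K[1][1]+K[1][2]
def rect(f,z,x0=-.06,x1=.06,y0=-.15,y1=.06,st=.0005):
    xs=np.arange(x0,x1,st);ys=np.arange(y0,y1,st);gx,gy=np.meshgrid(xs,ys,indexing="ij")
    w=O+gx[...,None]*CX+gy[...,None]*CY;X=np.concatenate([w,np.full(gx.shape+(1,),z)],-1)
    u,v=proj(f,X);return xs,ys,cv2.remap(f["pixels"],u.astype(np.float32),v.astype(np.float32),cv2.INTER_LINEAR)
def padmeas(f,show=None,dump=False):
    # pad dark band on plane .072, jaw plate on .078
    xs,ys,im=rect(f,.072);g=cv2.cvtColor(im,cv2.COLOR_BGR2GRAY).astype(float)
    if show: cv2.imwrite(show,cv2.resize(im,None,fx=1.8,fy=1.8))
    k=(abs(xs)<.02);p=g[k].mean(0)
    if dump: print([(round(ys[i]*1000,1),int(p[i])) for i in range(100,340,3)])
    return ys,p
E
python3 -c "
from h import *
f=grab('top');padmeas(f,'pics/r1.png',True)"
```

```text
[(np.float64(-100.0), 173), (np.float64(-98.5), 166), (np.float64(-97.0), 164), (np.float64(-95.5), 165), (np.float64(-94.0), 164), (np.float64(-92.5), 159), (np.float64(-91.0), 151), (np.float64(-89.5), 143), (np.float64(-88.0), 136), (np.float64(-86.5), 131), (np.float64(-85.0), 139), (np.float64(-83.5), 157), (np.float64(-82.0), 166), (np.float64(-80.5), 169), (np.float64(-79.0), 170), (np.float64(-77.5), 171), (np.float64(-76.0), 172), (np.float64(-74.5), 173), (np.float64(-73.0), 174), (np.float64(-71.5), 169), (np.float64(-70.0), 149), (np.float64(-68.5), 126), (np.float64(-67.0), 121), (np.float64(-65.5), 132), (np.float64(-64.0), 144), (np.float64(-62.5), 149), (np.float64(-61.0), 152), (np.float64(-59.5), 152), (np.float64(-58.0), 145), (np.float64(-56.5), 124), (np.float64(-55.0), 91), (np.float64(-53.5), 61), (np.float64(-52.0), 44), (np.float64(-50.5), 36), (np.float64(-49.0), 33), (np.float64(-47.5), 34), (np.float64(-46.0), 41), (np.float64(-44.5), 57), (np.float64(-43.0), 73), (np.float64(-41.5), 81), (np.float64(-40.0), 87), (np.float64(-38.5), 92), (np.float64(-37.0)
[... 240 characters left out ...]
np.float64(-22.0), 116), (np.float64(-20.5), 117), (np.float64(-19.0), 120), (np.float64(-17.5), 122), (np.float64(-16.0), 124), (np.float64(-14.5), 128), (np.float64(-13.0), 131), (np.float64(-11.5), 133), (np.float64(-10.0), 135), (np.float64(-8.5), 137), (np.float64(-7.0), 138), (np.float64(-5.5), 140), (np.float64(-4.0), 140), (np.float64(-2.5), 140), (np.float64(-1.0), 139), (np.float64(0.5), 137), (np.float64(2.0), 133), (np.float64(3.5), 129), (np.float64(5.0), 125), (np.float64(6.5), 120), (np.float64(8.0), 119), (np.float64(9.5), 118), (np.float64(11.0), 117), (np.float64(12.5), 115), (np.float64(14.0), 112), (np.float64(15.5), 109), (np.float64(17.0), 106), (np.float64(18.5), 106)]
```

View pics/r1.png

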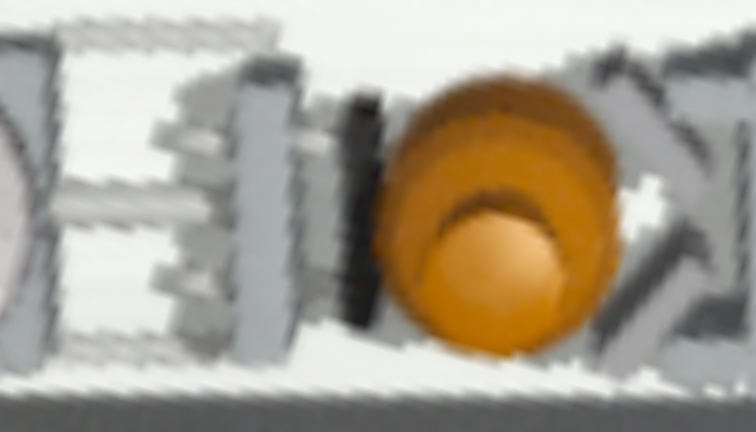

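Rectified view: jaw bar front edge at -69.9 mm, pad band from -55.0 to -45 mm, so the free gap is 14.9 mm. The pad is just short of the bottle and needs about 17 mm more jaw travel (about 1.3 rad). Swinging back.

```bash
python3 -m inch '[{"fingers":-0.32,"delta_pos":[0,0.06,-0.9],"twist":[4,0,0]},{"fingers":-0.32,"delta_pos":[0,0.13,-1.8],"twist":[8,0,0]},{"fingers":-0.32,"delta_pos":[0,0.13,-1.8],"twist":[8,0,0]},{"fingers":-0.32,"delta_pos":[0,0.13,-1.8],"twist":[8,0,0]},{"fingers":-0.32,"delta_pos":[0,0.13,-1.8],"twist":[8,0,0]}]'
python3 -m inch '[{"fingers":-0.32,"delta_pos":[0,0.13,-1.8],"twist":[8,0,0]},{"fingers":-0.32,"delta_pos":[0,0.13,-1.8],"twist":[8,0,0]},{"fingers":-0.32,"delta_pos":[0,0.13,-1.8],"twist":[8,0,0]},{"fingers":-0.32,"delta_pos":[0,0.13,-1.8],"twist":[8,0,0]},{"fingers":-0.32,"delta_pos":[0,0.13,-1.8],"twist":[8,0,0]}]'
python3 -m inch '[{"fingers":-0.32,"delta_pos":[0,0.06,-1.2],"twist":[5,0,0]},{"fingers":-0.32,"delta_pos":[0,0,0],"twist":[0,0,0]}]'
python3 -c "
from h import *
lev()"
```

```text
time: 14.15
tool_pos: [0.539, -0.182, 0.1031]
tool_rot: [0.573, 0.415, 0.572, -0.415]
contact_force: [0.9, 0.2, -0.3]
gripper_width: 0.343
time: 14.78
tool_pos: [0.5416, -0.0933, 0.1029]
tool_rot: [-0.397, -0.585, -0.396, 0.586]
contact_force: [0.1, -0.6, 0.2]
gripper_width: 0.337
time: 15.02
tool_pos: [0.547, -0.0823, 0.103]
tool_rot: [0.373, 0.601, 0.373, -0.601]
contact_force: [-0.2, -1.0, -0.4]
gripper_width: 0.342
t 15.03 q tool -0.733 yaw q -0.717 r 0.1289 z 0.103 F [-0.2 -1.  -0.4] w 0.342 x [ 0. -0. -1.]
```

Forward, to about q = +0.3 first, then measure.

```bash
python3 -m inch '[{"fingers":-0.32,"delta_pos":[0,0.06,0.9],"twist":[-4,0,0]},{"fingers":-0.32,"delta_pos":[0,0.13,1.8],"twist":[-8,0,0]},{"fingers":-0.32,"delta_pos":[0,0.13,1.8],"twist":[-8,0,0]},{"fingers":-0.32,"delta_pos":[0,0.13,1.8],"twist":[-8,0,0]},{"fingers":-0.32,"delta_pos":[0,0.13,1.8],"twist":[-8,0,0]}]'
python3 -m inch '[{"fingers":-0.32,"delta_pos":[0,0.13,1.8],"twist":[-8,0,0]},{"fingers":-0.32,"delta_pos":[0,0.1,1.4],"twist":[-6,0,0]},{"fingers":-0.32,"delta_pos":[0,0.06,0.9],"twist":[-4,0,0]},{"fingers":-0.32,"delta_pos":[0,0,0],"twist":[0,0,0]}]'
python3 -c "
from h import *
lev()
f=grab('top');padmeas(f,'pics/r2.png',False)"
```

```text
time: 15.65
tool_pos: [0.5355, -0.1623, 0.1031]
tool_rot: [0.541, 0.456, 0.541, -0.455]
contact_force: [1.5, 2.9, 0.6]
gripper_width: 0.339
time: 16.15
tool_pos: [0.5489, -0.2013, 0.1028]
tool_rot: [0.604, 0.367, 0.604, -0.367]
contact_force: [-0.2, 0.9, -0.5]
gripper_width: 0.339
t 16.15 q tool 0.233 yaw q 0.223 r 0.1275 z 0.1028 F [-0.2  0.9 -0.5] w 0.339 x [-0. -0. -1.]
```

View pics/r2.png

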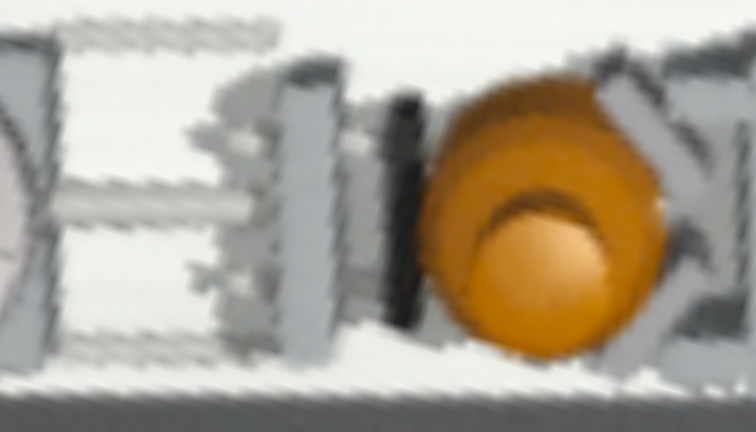

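The bottle is now close to the vee arms at (610,90) and (620,340) and the pad band is at about (405,210). Getting sub-pixel edges.

```bash
cat >> h.py <<'E'
def edges(f):
    ys,p=padmeas(f)
    i=int(np.argmin(np.where((ys>-.075)&(ys<-.02),p,999)))  # dark pad centre
    def cross(lo,hi,lev):  # last falling crossing going from lo to hi
        r=None
        for k in range(lo,hi):
            if (p[k]-lev)*(p[k+1]-lev)<=0 and p[k]>p[k+1]: r=ys[k]+(p[k]-lev)/(p[k]-p[k+1])*.0005
        return r
    rear=cross(i-30,i,92); jf=cross(i-60,i-30,147)
    fr=None
    for k in range(i,i+20):
        if p[k]<55<=p[k+1]: fr=ys[k]+(55-p[k])/(p[k+1]-p[k])*.0005;break
    print("jaw front %.2f pad rear %.2f front %s gap %.2f mm"%(jf*1e3,rear*1e3,fr and round(fr*1e3,2),(rear-jf)*1e3))
E
python3 -c "
from h import *
f=grab('top');edges(f)"
```

```text
jaw front -57.76 pad rear -43.14 front -33.01 gap 14.62 mm
```

```bash
python3 -m inch '[{"fingers":-0.32,"delta_pos":[0,0.0,0.9],"twist":[-4,0,0]},{"fingers":-0.32,"delta_pos":[0,0.02,1.1],"twist":[-5,0,0]},{"fingers":-0.32,"delta_pos":[0,0.06,1.1],"twist":[-5,0,0]},{"fingers":-0.32,"delta_pos":[0,0,0],"twist":[0,0,0]}]'
python3 -c "
from h import *
lev()
f=grab('top');edges(f);f=grab('top');padmeas(f,'pics/r3.png');edges(f)"
```

```text
time: 16.75
tool_pos: [0.5662, -0.2262, 0.1026]
tool_rot: [0.644, 0.291, 0.645, -0.291]
contact_force: [0.1, 1.4, -0.3]
gripper_width: 0.343
t 16.75 q tool 0.471 yaw q 0.467 r 0.1276 z 0.1026 F [ 0.1  1.4 -0.3] w 0.343 x [-0.  0. -1.]
jaw front -54.76 pad rear -42.83 front -32.55 gap 11.93 mm
jaw front -54.74 pad rear -42.84 front -32.46 gap 11.90 mm
```

View pics/r3.png

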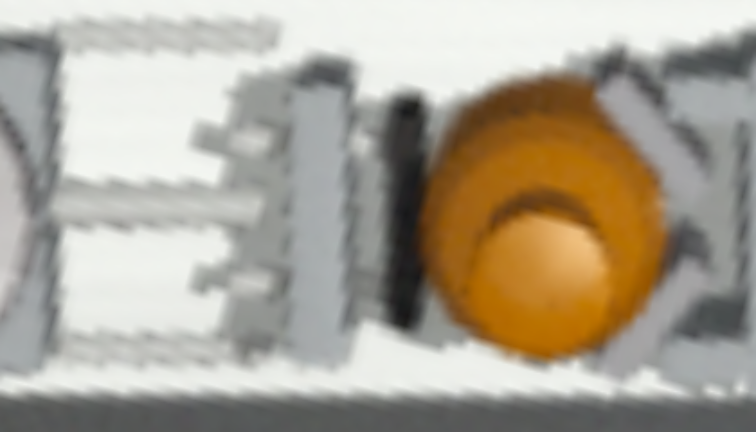

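The bottle is seated: the jaw went 3.0 mm and the pad only 0.3 mm. I'll confirm the free gap from the first picture before the last push.

```bash
python3 -c "
from h import *
f=grab('top');f['pixels']=cv2.imread('pics/top0.png');edges(f)"
python3 -m inch '[{"fingers":-0.32,"delta_pos":[0,0,0.7],"twist":[-3,0,0]},{"fingers":-0.32,"delta_pos":[0,0.03,0.9],"twist":[-4,0,0]},{"fingers":-0.32,"delta_pos":[0,0.03,0.9],"twist":[-4,0,0]},{"fingers":-0.32,"delta_pos":[0,0,0],"twist":[0,0,0]}]'
python3 -c "
from h import *
lev()
f=grab('top');edges(f);f=grab('top');padmeas(f,'pics/r4.png');edges(f)"
```

```text
jaw front -83.46 pad rear -67.97 front -59.31 gap 15.50 mm
time: 17.4
tool_pos: [0.5843, -0.2433, 0.1026]
tool_rot: [0.669, 0.228, 0.67, -0.228]
contact_force: [0.5, 1.4, 0.6]
gripper_width: 0.34
t 17.4 q tool 0.666 yaw q 0.659 r 0.1278 z 0.1026 F [0.5 1.4 0.6] w 0.34 x [-0.  0. -1.]
jaw front -52.29 pad rear -42.78 front -32.53 gap 9.51 mm
jaw front -52.32 pad rear -42.77 front -32.62 gap 9.55 mm
```

View pics/r4.png

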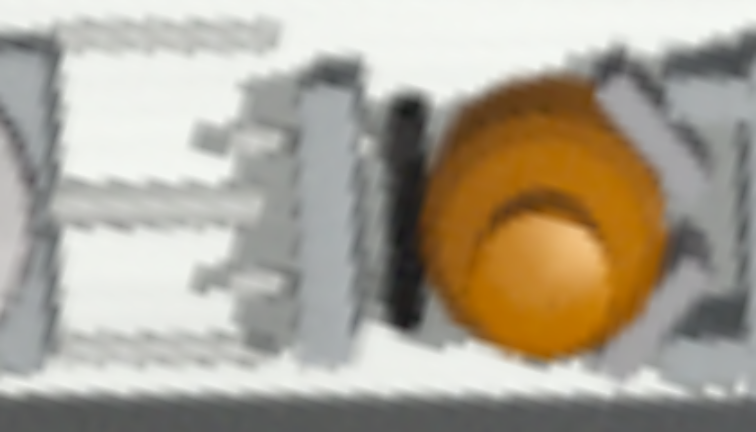

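The gap is 9.5 mm against 14.9–15.5 mm free, so the pad is pressed about 5.4–6 mm, which is about half. I'll stop here, open and withdraw upward.

```bash
python3 -m inch '[{"fingers":0.1,"delta_pos":[0,0,0],"twist":[0,0,0]},{"fingers":0.3,"delta_pos":[0,0,0],"twist":[0,0,0]},{"fingers":0.3,"delta_pos":[0,0,0],"twist":[0,0,0]}]'
python3 -m inch '[{"fingers":0.3,"delta_pos":[-2,0,0],"twist":[0,0,0]},{"fingers":0.3,"delta_pos":[-4,0,0],"twist":[0,0,0]},{"fingers":0.3,"delta_pos":[-4,0,0],"twist":[0,0,0]},{"fingers":0.3,"delta_pos":[-3,0,0],"twist":[0,0,0]},{"fingers":0.3,"delta_pos":[0,0,0],"twist":[0,0,0]}]'
python3 -m inch '[{"fingers":0.3,"delta_pos":[0,0,0],"twist":[0,0,0]},{"fingers":0.3,"delta_pos":[0,0,0],"twist":[0,0,0]}]'
python3 -c "
from h import *
lev()
f=grab('top');edges(f);f=grab('top');edges(f);g=grab('scene');cv2.imwrite('pics/e.png',g['pixels'])"
```

```text
time: 17.88
tool_pos: [0.5845, -0.2438, 0.103]
tool_rot: [0.67, 0.227, 0.669, -0.227]
contact_force: [-0.4, -0.6, -0.7]
gripper_width: 0.652
time: 18.5
tool_pos: [0.5864, -0.2447, 0.2385]
tool_rot: [0.673, 0.227, 0.667, -0.228]
contact_force: [0.4, 0.4, -0.5]
gripper_width: 0.65
time: 18.75
tool_pos: [0.5836, -0.2432, 0.2308]
tool_rot: [0.668, 0.227, 0.671, -0.227]
contact_force: [-0.5, -0.4, 0.4]
gripper_width: 0.653
t 18.75 q tool 0.662 yaw q 0.66 r 0.1281 z 0.2308 F [-0.5 -0.4  0.4] w 0.653 x [-0.003  0.002 -1.   ]
jaw front -52.33 pad rear -42.81 front -32.53 gap 9.52 mm
jaw front -52.32 pad rear -42.81 front -32.49 gap 9.51 mm
```

View pics/e.png

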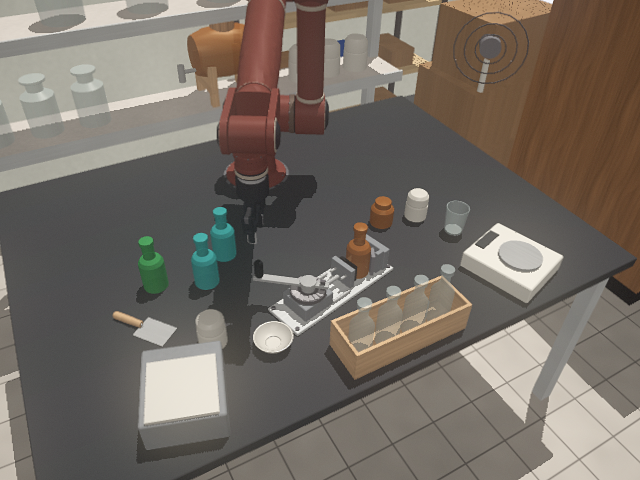

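The bottle stands upright in the vee at (359,252). The gripper is clear above the knob at (258,270), and the jars and beaker are standing. Handing in.

```bash
python3 -c "
from plant import manip
print(manip.job_done())"
```

```text
the job is handed in; nothing more can be done
None
```

The bottle is clamped upright in the vee, with the sprung pad pressed in an estimated 5.4–6.0 mm. I handed the job in at about 19 s; no verdict was reported.

**What I did:** I gripped the brown bottle by its neck and stood it about 10 mm short of the vee. I released it once the plate took its weight. I then closed the fingers loosely around the knob and made two full back strokes to about -0.7 rad. The first forward stroke was full. The second I stopped twice to measure, ending at about +0.66 rad. After that I opened the fingers and lifted clear.

**Last checks:**
- **Pad:** The jaw-to-pad gap in the top view was 9.5 mm, and it stayed the same after I let go. The free gap read 14.9 mm with the pad close to the bottle, but 15.5 mm in the first picture. These two readings disagree by 0.6 mm, hence the range above.
- **Bottle:** It stopped moving with the jaw near the end, so it is seated in the vee, and it looks upright in the last picture.
- **Jars and beaker:** All are still standing.
- **Robot:** The gripper is clear of everything and the force reading is about zero.

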